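# Back off the knurled ring of a filter holder by two turns

## Robot

A 6-joint arm with a two-finger parallel gripper is mounted at the origin on a cart in front of the work surface, level with it; the furniture and walls round the work are solid. World frame = base frame: x ahead of the robot, y to its left, z up, the work surface at z = 0. Lengths are in m, angles in rad, forces in N, time in s.
With the tool pointing down it reaches from about 0.3 to 0.875 m from the base axis. Payload 6.4 kg.
Tool frame: the origin (TCP) lies on the centre line of the jaws, within the pads' length; the fingertips stand 22 mm ahead of it and the grasp point (between the pads) lies 3 mm ahead of it; z points along the fingers, y is the line along which they close (so a half turn about z gives the same grasp; the last joint's range is limited). The gripper opens to 85 mm and grips with 20 to 120 N. Pads are 22 mm wide; open, the fingers measure 114 mm over their backs; the gripper's body (76 mm by 85 mm) begins 54 mm behind the grasp point. The pads swing forward as they close: fully open they stand 13 mm farther back than shut.
Start: joints at [-1.524, 0.181, 1.607, -0, 1.354, -0.206], TCP at [0.144, -0.557, 0.253] pointing down, gripper open.
Joint ranges: [-2.99, 2.99], [-0.89, 2.07], [0.3, 2.58], [-1.14, 4.28], [0, 2.63], [-3.12, 3.12]. Speed limits (rad/s): [2.57, 2.57, 3.01, 3.14, 3.14, 3.14].

## Interface

Orientations are given as a unit quaternion [w, x, y, z].
In Python, from bench import ctrl gives the robot as it stands. The module is installed in compiled form; this text tells all that it offers.
- The arm moves only by the tool servo_tool, never from a script. Its argument "commands" is a list of rows, each a list of 3 entries, a list of its own where there are three numbers: the shift along the tool's x, y, z in mm, then the turn about the tool's z in rad, then the finger opening in mm, from 0 to 85.4. In form: [[[dx, dy, dz], turn, jaw], ...]. A call has 1 to 20 rows; each row shifts and turns the commanded pose from where the row before left it, along the tool's axes as they then stand; what a row does not reach is not made up. A row lasts 1/8 s, in which the tool goes at most 62.5 mm and 10.7 degrees, less where a joint would pass 70% of its speed; a pose out of reach is approached as far as the arm can. A call with a gripper value outside its range is refused whole. The fingers move at their own pace and stop on an object; the grip force is fixed at half the most. Time passes only in rows, so rows that do not move let the fingers close. It gives the time, the measured TCP pose, the force, the opening and the grip force at its end, in the units of the state.
- ctrl.get_obs(): the state, without advancing time (a new reading comes with each control period).
- ctrl.camera(name): name is "side" or "top"; returns a dict with "color" (420x560x3 uint8, red, green, blue), "z_map" (420x560 float32, m along the optical axis (not along the pixel's ray), 0 where there is no reading), "fx", "fy", "cx", "cy" (pixels), "R" (3x3) and "t" (3): a world point X has camera coordinates R X + t. Camera axes: x right, y down, z forward; pixel columns grow to the right and rows downward; lengths in m; the calibration is good to about 2 mm. A picture is of the moment at which its call begins.
- ctrl.hand_in(): hands the job in; it is judged then, once.
The state is a dict: "time_s": time; "q": joint angles; "dq": joint speeds; "joint_efforts": joint torques, N m; "eef_pos": TCP position; "eef_rot": TCP orientation; "wrist_force": force on the tool from outside, world axes, zero at the start; "torque": the same for the moment, N m; "opening": opening from 0.0 (shut) to 1.0 (fully open); "grasp_force": force on a finger pad.
Only numpy, scipy, OpenCV 4.12 (cv2) and the standard library are available. Lean on these libraries where they do the work, as an engineer would, in place of code of your own. Each camera call takes 0.05 s, during which the arm holds its last target. There are 200 camera calls.

## Task

Vent the filter holder: its knurled retaining ring is tight when the ring's white line stands at the red pointer, and it has already been backed off by part of a first turn. With a fingertip rolled lightly along the rim (nothing pinched or lifted), turn it on anticlockwise, seen from above, to two full turns from tight in all, so that the white line comes round to the red pointer for the second time, and stop there without running well past it. Leave the two vials and the dish beside it where they stand.

Things in the scene. Friction and masses are not known exactly. Their poses are not given: they have to be found in the camera images.
- holder: filter holder, fixed: round aluminium foot 124 mm across, 12 mm high, bolt heads to 16 mm; brass outlet pipe to 72 mm from the axis (top 31 mm up) on the far side from the pointer; column 74 mm across carries the ring; a fixed steel plug 32 mm across stands up through the ring to 74 mm. Origin on the axis at the underside; z up; its -x points to the red pointer; yaw varies
- ring_axis (a point): point on the ring's vertical axis, 46 mm above the worktop, at mid height of the ring when tight. The ring is dark steel, 100 mm across over 36 upright knurl teeth (2.5 mm proud of a 95 mm core), 24 mm high, from 34 to 58 mm above the worktop when tight; it rises 3 mm a turn
- pointer (a point): outer end of the red pointer block on the foot (18 mm wide at that end), 74 mm from the axis, top 20 mm above the worktop: below the ring, not in the way of a finger at ring height
- line (a point): outer top end of the white line on the ring (the line runs radially over its top and down its rim), 46.5 mm from the axis. A finger pressed on the rim with about 3 to 10 N and led round along it carries the ring with it; it may slip a little
- ring (a joint): turning of the ring from tight, rad: 0 = tight, white line at the pointer; grows as it is loosened, anticlockwise from above; 6.28 = one full turn, 12.57 = two (the target). Starts between 0.4 and 2.5; end stops at 0 and 18.85. Dry friction about 0.08 Nm (some 1.6 N along the rim); it stays where it is left
- vial_red: small white vial with a red cap, 25 mm across, 28 mm high, loose, 115 to 160 mm from the ring axis; origin at its underside. Leave alone
- vial_white: small white vial with a white cap, 25 mm across, 28 mm high, loose, 115 to 160 mm from the ring axis; origin at its underside. Leave alone
- dish: flat clear dish, 61 mm across, 16 mm high, loose, 120 to 170 mm from the ring axis; origin at its underside. Leave alone

How it is judged:
On the way:
1. the white line passes the pointer the first time: one full turn from tight (value of joint ring above 6.28 rad), for 0.05 s.
At the end, for the whole second after the job is handed in: the ring is at rest two full turns from tight, its white line at the red pointer within 0.3 rad (17 degrees), and the vials and the dish are within 20 mm of where they stood (value of joint ring between 12.27 and 12.87 rad and velocity of joint ring between -0.05 and 0.05 rad/s and distance of each of vial_red, vial_white, dish from where it was at the start of the episode below 0.02 m); the robot touches nothing.
It fails at once if the ring is run well past two turns (more than 0.8 rad too far) (value of joint ring above 13.37 rad).
It fails at once if the ring is squeezed or pushed hard (over 40 N) (contact force between the fingers and ring above 40 N).
It fails at once if a vial or the dish is knocked away, carried or lifted (distance of any of vial_red, vial_white, dish from where it was at the start of the episode above 0.02 m).
It also fails if it takes over 64 s, if anything falls off the work surface, if the arm or the gripper's body presses on something with over 40 N, if the wrist force passes 120 N, or if a joint passes its speed limit or range.

## Working session

There is one attempt and no reset: what is moved stays moved. The work goes in short steps, Python scripts to look and compute and a tool call to move; the robot and the scene stay as the last step left them, time stands still between calls to the robot, and variables do not carry over. Pictures are saved under pics/ and viewed, at most 10 in all, crops included, and the job is handed in when it is done.

Besides the shell and the picture viewer there is one more tool, called after "Emit:" as a command line: name --argument value ..., lists and objects as JSON in quotes. servo_tool: Moves the arm, as the interface text tells. Its arguments: {"type":"object","properties":{"commands":{"type":"array"}},"required":["commands"]}

```bash
mkdir -p pics; python3 - <<'E'
from bench import ctrl
import cv2,numpy as np
o=ctrl.get_obs();print({k:np.round(v,3) for k,v in o.items()})
for n in("top","side"):
    c=ctrl.camera(n);cv2.imwrite(f"pics/{n}0.png",c["color"][:,:,::-1]);np.savez(f"{n}0.npz",**c)
    print(n,c["fx"],c["cx"],c["cy"],np.round(c["R"],3).tolist(),np.round(-c["R"].T@c["t"],3))
E
```

```text
{'time_s': np.float64(0.0), 'q': array([-1.524,  0.182,  1.608,  0.   ,  1.354, -0.206]), 'dq': array([-0.001, -0.001, -0.001,  0.001, -0.002,  0.001]), 'joint_efforts': array([-2.0000e-03, -4.4486e+01, -3.5134e+01, -0.0000e+00,  9.0000e-03,
        0.0000e+00]), 'eef_pos': array([ 0.144, -0.556,  0.252]), 'eef_rot': array([-0.001,  0.992,  0.126,  0.   ]), 'wrist_force': array([-0.09 ,  0.783, -0.093]), 'torque': array([0.012, 0.022, 0.006]), 'grasp_force': np.float64(0.0), 'opening': np.float64(1.001)}
top 430.29132196731973 280.87736402190484 214.7532557155384 [[0.053, -0.999, -0.004], [-0.977, -0.051, -0.207], [0.206, 0.015, -0.978]] [ 0.385 -0.081  0.908]
side 488.7195816938204 284.5475257285509 211.28517191361786 [[-0.868, -0.496, 0.023], [-0.247, 0.389, -0.888], [0.431, -0.776, -0.46]] [0.183 0.56  0.466]
```

View pics/top0.png

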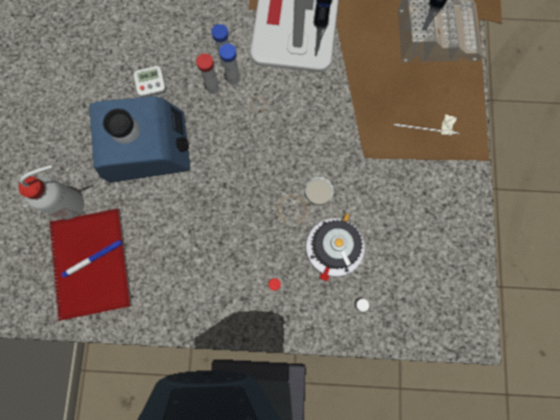

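View pics/side0.png

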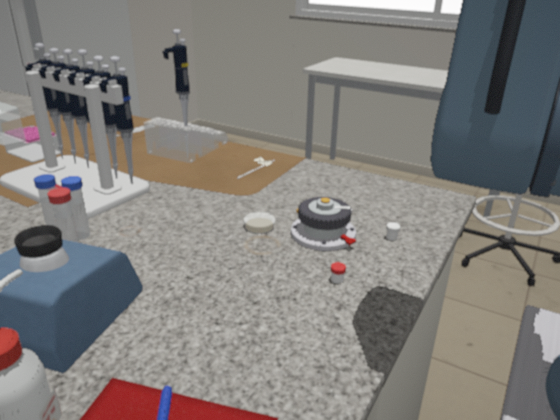

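The top view shows the ring at (337,243), the pointer at (325,275) and the line end at about (347,262), so roughly 0.8 rad from tight. The dish is at (319,190), the red vial at (274,284) and the white vial at (363,305). The side view agrees.

```bash
cat > h.py <<'E'
import numpy as np,cv2
def ray(c,u,v,z):
    R,t=c["R"],c["t"];o=-R.T@t;d=R.T@np.array([(u-c["cx"])/c["fx"],(v-c["cy"])/c["fy"],1]);return (o+d*(z-o[2])/d[2])
def blobs(c,m,z,amin=8):
    n,l,s,ce=cv2.connectedComponentsWithStats(m.astype(np.uint8))
    return [(s[i,4],np.round(ce[i],1),np.round(ray(c,*ce[i],z),4)) for i in range(1,n) if s[i,4]>=amin]
E
python3 - <<'E'
from h import *
c=dict(np.load("top0.npz"));im=c["color"].astype(int)
x0,y0,x1,y1=255,170,390,325
M=np.zeros(im.shape[:2],bool);M[y0:y1,x0:x1]=1
r,g,b=im[...,0],im[...,1],im[...,2]
print("red",blobs(c,M&(r>130)&(g<80)&(b<80),.02))
hs=cv2.cvtColor(c["color"],cv2.COLOR_RGB2HSV).astype(int)
print("brass",blobs(c,M&(hs[...,0]>12)&(hs[...,0]<30)&(hs[...,1]>110)&(hs[...,2]>90),.03,4))
dark=M&(im.max(2)<75)
print("dark",blobs(c,dark,.058,60))
n,l,s,ce=cv2.connectedComponentsWithStats(dark.astype(np.uint8));i=1+np.argmax(s[1:,4])
k=cv2.findContours((l==i).astype(np.uint8),0,1)[0][0];print(s[i],cv2.fitEllipse(cv2.convexHull(k)),cv2.minEnclosingCircle(k))
print("white",blobs(c,M&(im.min(2)>215),.058,6))
cr=c["color"][y0:y1,x0:x1,::-1];cv2.imwrite("pics/crop0.png",cv2.resize(cr[40:140,30:135],None,fx=5.5,fy=5.5,interpolation=cv2.INTER_CUBIC))
E
```

```text
red [(np.int32(68), array([324.7, 274.9]), array([ 0.4508, -0.1639,  0.02  ])), (np.int32(102), array([274., 284.]), array([ 0.4268, -0.0613,  0.02  ]))]
brass [(np.int32(35), array([345.7, 217.3]), array([ 0.5713, -0.2029,  0.03  ])), (np.int32(44), array([338.8, 242.1]), array([ 0.5184, -0.1898,  0.03  ]))]
dark [(np.int32(465), array([333.9, 241.4]), array([ 0.5151, -0.1766,  0.058 ])), (np.int32(345), array([267.8, 318.4]), array([ 0.3593, -0.0537,  0.058 ]))]
[313 221  48  47 465] ((336.30560302734375, 244.14035034179688), (46.76366424560547, 48.0169677734375), 118.85223388671875) ((336.14642333984375, 243.9134521484375), 24.18498420715332)
white [(np.int32(6), array([308.5, 246. ]), array([ 0.5032, -0.1264,  0.058 ])), (np.int32(37), array([344.9, 256.7]), array([ 0.4856, -0.199 ,  0.058 ])), (np.int32(47), array([317.8, 265.1]), array([ 0.4664, -0.1461,  0.058 ])), (np.int32(11), array([351.7, 267.4]), array([ 0.4654, -0.2129,  0.058 ])), (np.int32(53), array([336.1, 272. ]), array([ 0.4547, -0.1825,  0.058 ])), (np.int32(84), array([362.5, 304.5]), array([ 0.395 , -0.2351,  0.058 ]))]
```

View pics/crop0.png

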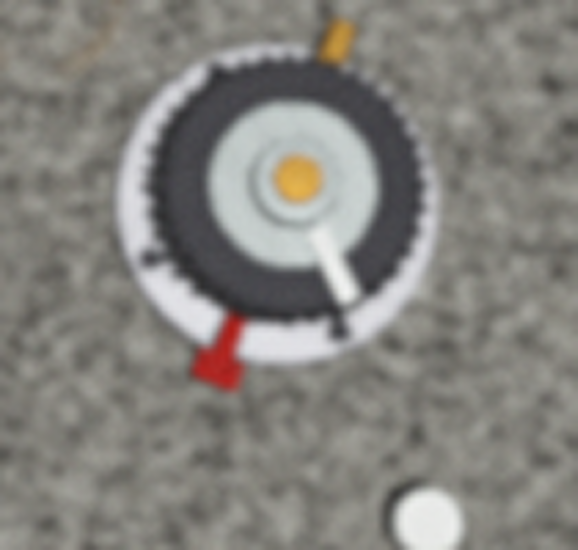

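The crop shows the ring's outer edge centred at about (337.2,244.5), the plug tip at (338.8,242.1), and the line running from (342,252) to (348,264).

```bash
python3 - <<'E'
from h import *
c=dict(np.load("top0.npz"))
print("plug",ray(c,338.8,242.1,.074),"ringtop",ray(c,337.2,244.,.0585))
for u in((312.6,244),(361.8,244),(337,221)):print(ray(c,*u,.0585))
A=(ray(c,338.8,242.1,.074)+ray(c,337.2,244,.0585))[:2]/2
p=ray(c,324.7,274.9,.02)[:2]-A;l=ray(c,348,264,.0585)[:2]-A;b=ray(c,345.7,217.3,.03)[:2]-A
for v in(p,l,b):print(np.hypot(*v),np.degrees(np.arctan2(v[1],v[0])))
s=dict(np.load("side0.npz"));im=s["color"][190:250,280:370]
# reproject axis into side
X=np.array([*A,.074]);q=s["R"]@X+s["t"];print(A,s["fx"]*q[0]/q[2]+s["cx"],s["fy"]*q[1]/q[2]+s["cy"])
hs=cv2.cvtColor(s["color"],cv2.COLOR_RGB2HSV).astype(int);m=np.zeros(hs.shape[:2],bool);m[190:215,300:350]=1
print(blobs(s,m&(hs[...,0]>12)&(hs[...,0]<30)&(hs[...,1]>110),.074,4))
E
```

```text
plug [ 0.51176085 -0.18433705  0.074     ] ringtop [ 0.51014682 -0.18317556  0.0585    ]
[ 0.50759707 -0.13433917  0.0585    ]
[ 0.51269538 -0.23198937  0.0585    ]
[ 0.55672864 -0.18157643  0.0585    ]
0.06341945550874475 161.74175512471066
0.04495056087341624 -151.1826051596199
0.06327799058904555 -17.538040854707905
[ 0.51095383 -0.18375631] 325.53720166513534 199.1406979159945
[(np.int32(27), array([324.9, 199.6]), array([ 0.5112, -0.1815,  0.074 ]))]
```

Emit:
servo_tool --commands '[[[0, 0, 0], 0.127, 0], [[0, 0, 0], 0.127, 0], [[24, -31, 8], 0, 0], [[24, -31, 8], 0, 0], [[24, -31, 8], 0, 0], [[24, -31, 8], 0, 0], [[24, -31, 8], 0, 0], [[24, -31, 8], 0, 0], [[24, -31, 8], 0, 0], [[24, -31, 8], 0, 0], [[24, -31, 8], 0, 0], [[24, -31, 8], 0, 0], [[24, -31, 8], 0, 0], [[24, -31, 8], 0, 0], [[0, 0, 0], 0, 0]]'

```text
time_s: 1.98
eef_pos: [0.4325, -0.1827, 0.1563]
eef_rot: [-0.001, 1.0, 0.001, -0.001]
wrist_force: [-0.5, -0.2, 0.4]
opening: -0.003
grasp_force: 0.0
```

Emit:
servo_tool --commands '[[[-6, 0, 30], 0, 0], [[0, 0, 30], 0, 0], [[0, 0, 30], 0, 0], [[0, 0, 0], 0, 0]]'

```text
time_s: 2.48
eef_pos: [0.4242, -0.1845, 0.0655]
eef_rot: [-0.002, 1.0, -0.001, -0.002]
wrist_force: [1.2, -0.2, 0.5]
opening: 0.004
grasp_force: 0.0
```

```bash
python3 - <<'E'
from bench import ctrl
from h import *
c=ctrl.camera("side");np.savez("side1.npz",**c)
o=ctrl.get_obs();print(np.round(o["eef_pos"],4),np.round(o["wrist_force"],2))
cv2.imwrite("pics/s1.png",cv2.resize(c["color"][150:260,260:400,::-1],None,fx=5,fy=5,interpolation=cv2.INTER_CUBIC))
E
```

```text
[ 0.4253 -0.1853  0.0669] [-0.66 -0.28  0.7 ]
```

View pics/s1.png

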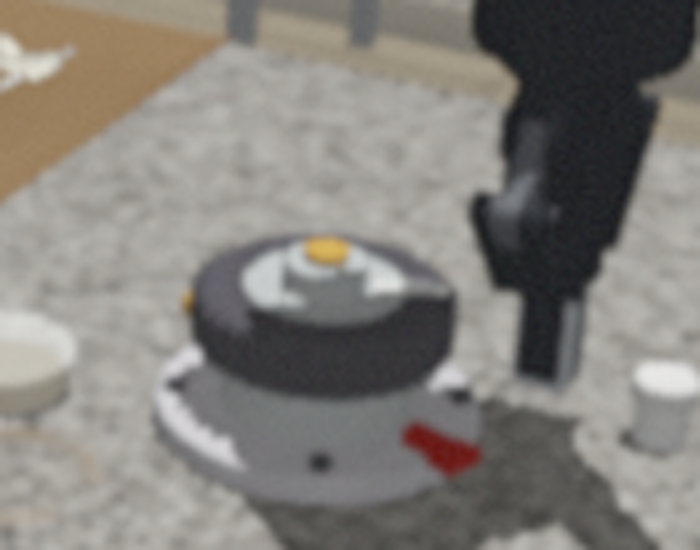

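Emit:
servo_tool --commands '[[[10, 0, 0], 0, 0], [[8, 0, 0], 0, 0], [[2, 0, 0], 0, 0], [[1, 0, 0], 0, 0], [[1, 0, 0], 0, 0], [[0, 0, 0], 0, 0]]'

```text
time_s: 3.28
eef_pos: [0.4482, -0.185, 0.0672]
eef_rot: [-0.0, 1.0, -0.001, -0.0]
wrist_force: [-0.4, 0.1, -0.2]
opening: -0.002
grasp_force: 0.0
```

```bash
python3 - <<'E'
from bench import ctrl
from h import *
s=dict(np.load("side1.npz"))
for X in([.425,-.185,.045],[.436,-.185,.045],[.425,-.17,.045],[.425,-.185,.033]):
    q=s["R"]@np.array(X)+s["t"];print(X,5*(s["fx"]*q[0]/q[2]+s["cx"]-260),5*(s["fy"]*q[1]/q[2]+s["cy"]-150))
E
```

```text
[0.425, -0.185, 0.045] 540.8437467264619 373.68235127488833
[0.436, -0.185, 0.045] 512.1148331655525 365.79363430596106
[0.425, -0.17, 0.045] 525.4251632844893 391.08815162001264
[0.425, -0.185, 0.033] 537.4446537824556 402.7761974894163
```

Emit:
servo_tool --commands '[[[0, 0, 4], 0, 0], [[1, 0, 0], 0, 0], [[1, 0, 0], 0, 0], [[0, 0, 0], 0, 0]]'

```text
time_s: 3.78
eef_pos: [0.4504, -0.1852, 0.0633]
eef_rot: [0.0, 1.0, -0.001, 0.0]
wrist_force: [0.1, -0.7, 0.1]
opening: -0.001
grasp_force: 0.0
```

Emit:
servo_tool --commands '[[[1, 0, 0], 0, 0], [[1, 0, 0], 0, 0], [[0, 0, 0], 0, 0]]'

```text
time_s: 4.15
eef_pos: [0.4514, -0.185, 0.0631]
eef_rot: [-0.0, 1.0, -0.0, -0.001]
wrist_force: [-5.1, -0.4, 2.8]
opening: -0.003
grasp_force: 2.6
```

Emit:
servo_tool --commands '[[[0, 6, 0], 0, 0], [[0, 6, 0], 0, 0], [[0.7, 8.5, 0], 0, 0], [[2.2, 8.2, 0], 0, 0], [[3.6, 7.8, 0], 0, 0], [[4.9, 7, 0], 0, 0]]'

```text
time_s: 4.9
eef_pos: [0.4641, -0.2295, 0.0634]
eef_rot: [0.0, 1.0, -0.001, 0.0]
wrist_force: [-0.5, -0.3, -0.2]
opening: -0.002
grasp_force: 0.0
```

```bash
cat >> h.py <<'E'
A0=np.array([.511,-.183]);P=162.0
def look(tag=None):
    from bench import ctrl
    o=ctrl.get_obs();c=ctrl.camera("top");im=c["color"].astype(int)
    M=np.zeros(im.shape[:2],np.uint8);H,W=M.shape
    v,u=np.mgrid[:H,:W];d=c["R"].T@np.stack([(u-c["cx"])/c["fx"],(v-c["cy"])/c["fy"],np.ones_like(u)]).reshape(3,-1)
    z=.0605;cam=-c["R"].T@c["t"];X=cam[:,None]+d*(z-cam[2])/d[2]
    x,y=(X[:2]-A0[:,None]).reshape(2,H,W);r=np.hypot(x,y)
    m=(r>.034)&(r<.046)&(im.min(2)>140)
    n,l,s,ce=cv2.connectedComponentsWithStats(m.astype(np.uint8))
    res=[(int(s[i,4]),round(float(np.radians((np.degrees(np.arctan2(y[l==i].mean(),x[l==i].mean()))-P)%360)),2)) for i in range(1,n) if s[i,4]>=4]
    print(np.round(o["time_s"],2),"rel mm",np.round((o["eef_pos"][:2]-[.512,-.183])*1000,1),np.round(o["eef_pos"][2],4),"F",np.round(o["wrist_force"],1),"line rad past pointer",res)
    if tag:cv2.imwrite(f"pics/{tag}.png",cv2.resize(c["color"][200:300,285:390,::-1],None,fx=5.5,fy=5.5,interpolation=cv2.INTER_CUBIC))
E
python3 -c "
from h import *
look('t2')"
```

```text
4.9 rel mm [-47.9 -46.5] 0.0634 F [-0.5 -0.3 -0.2] line rad past pointer []
```

View pics/t2.png

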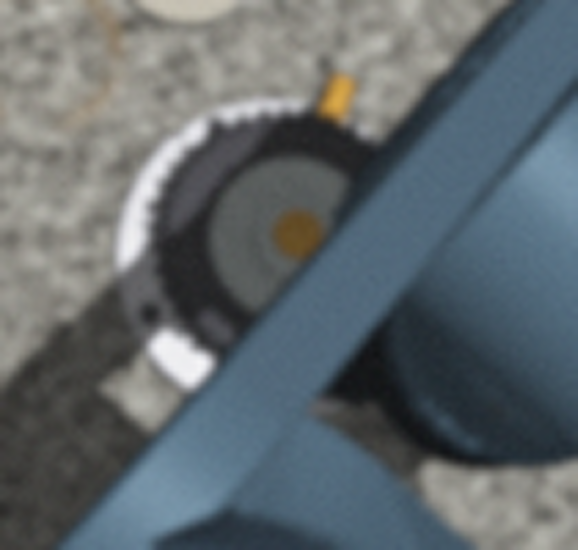

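The arm hides the line in this view; the ring centre is at about (298,235) in the crop. There is no contact force, so the fingertip is thinner along y than I assumed. I'll touch from the -y side to measure it.

Emit:
servo_tool --commands '[[[0, 22, 0], 0, 0], [[24, 0, 0], 0, 0], [[24, 0, 0], 0, 0], [[0, -6, 0], 0, 0], [[0, -2, 0], 0, 0], [[0, 0, 0], 0, 0]]'

```text
time_s: 5.7
eef_pos: [0.512, -0.2463, 0.0642]
eef_rot: [0.003, 1.0, -0.001, 0.001]
wrist_force: [1.0, -12.0, -4.0]
opening: -0.005
grasp_force: 5.9
```

```bash
python3 - <<'E'
from h import *
from bench import ctrl
look()
c=ctrl.camera("side");cv2.imwrite("pics/s3.png",cv2.resize(c["color"][170:260,270:380,::-1],None,fx=6.5,fy=6.5,interpolation=cv2.INTER_CUBIC))
E
```

```text
5.7 rel mm [  0.  -63.3] 0.0642 F [  1. -12.  -4.] line rad past pointer []
```

View pics/s3.png

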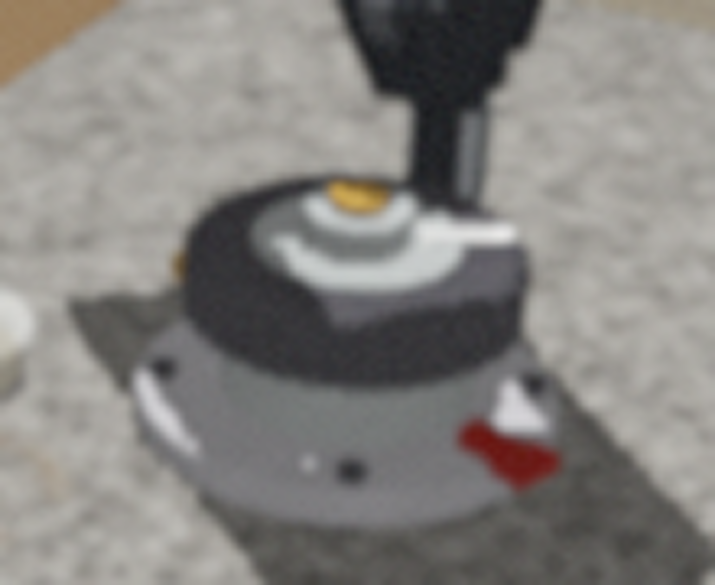

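The line still points right in the side view, from (420,230) to (515,235), so the ring has hardly turned. The -y face is in contact at 12 N, and stiffness is about 4 N/mm. I'll continue round with a slightly deeper radius for the corner.

Emit:
servo_tool --commands '[[[5, 0, 0], 0, 0], [[5, 0, 0], 0, 0], [[8.1, -0.7, 0], 0, 0], [[7.8, -2.1, 0], 0, 0], [[7.3, -3.4, 0], 0, 0]]'

```text
time_s: 6.42
eef_pos: [0.5448, -0.2367, 0.0634]
eef_rot: [0.0, 1.0, -0.001, -0.0]
wrist_force: [-1.0, -3.0, 1.3]
opening: 0.001
grasp_force: 1.1
```

```bash
python3 - <<'E'
from h import *
from bench import ctrl
look()
c=ctrl.camera("side");cv2.imwrite("pics/s4.png",cv2.resize(c["color"][170:260,270:380,::-1],None,fx=6.5,fy=6.5,interpolation=cv2.INTER_CUBIC))
E
```

```text
6.42 rel mm [ 32.8 -53.7] 0.0634 F [-1.  -3.   1.3] line rad past pointer []
```

View pics/s4.png

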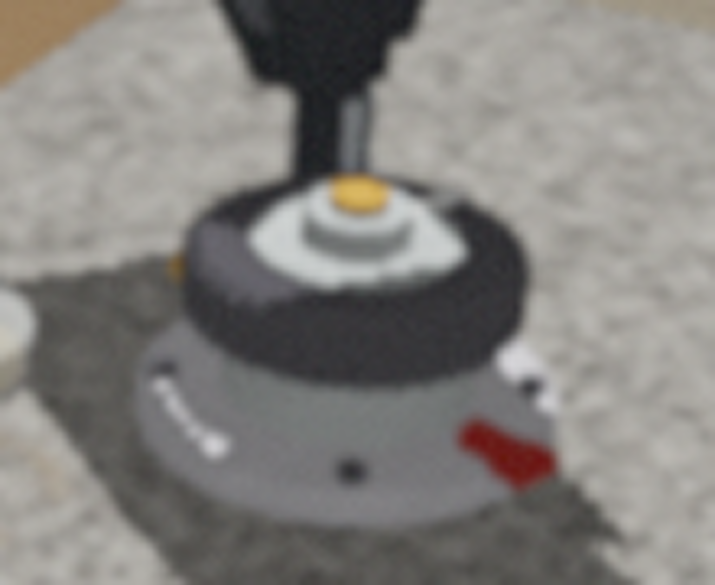

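The line now stands at about (440,200) in the crop, so it has moved and the drive works. I'll write an angle profile for both cameras to track it.

```bash
cat >> h.py <<'E'
def line(turns=0.5):
    from bench import ctrl
    from scipy.ndimage import median_filter
    o=ctrl.get_obs();print(round(float(o["time_s"]),2),"rel",np.round((o["eef_pos"][:2]-[.512,-.183])*1000,1),"F",np.round(o["wrist_force"],1))
    th=np.radians(np.arange(0,360,2.));rr=np.arange(.035,.0446,.0012)
    for n in("top","side"):
        c=ctrl.camera(n);g=cv2.GaussianBlur(c["color"],(0,0),.6).min(2).astype(np.float32)
        T,Rr=np.meshgrid(th,rr);X=np.stack([.511+Rr*np.cos(T),-.183+Rr*np.sin(T),np.full_like(T,.058+.003*turns)]).reshape(3,-1)
        q=c["R"]@X+c["t"][:,None];u=(c["fx"]*q[0]/q[2]+c["cx"]).astype(np.float32);v=(c["fy"]*q[1]/q[2]+c["cy"]).astype(np.float32)
        S=cv2.remap(g,u.reshape(T.shape),v.reshape(T.shape),1);p=np.median(S,0)
        e=p-median_filter(p,25,mode="wrap")
        k=np.argsort(-e)[:20];out=[]
        for i in k:
            if e[i]>15 and all(abs((i-j+90)%180-90)>8 for j,_ in out):out.append((i,e[i]))
        print(n,[(round(float(((2*i-P)%360)*np.pi/180),2),int(x)) for i,x in out])
E
python3 -c "
from h import *
line()"
```

```text
6.53 rel [ 33.5 -53.1] F [ 2.5 -2.7  1.1]
top []
side [(1.64, 19), (2.62, 17)]
```

Emit:
servo_tool --commands '[[[6.6, -4.7, 0], 0, 0], [[5.6, -5.7, 0], 0, 0], [[4.5, -6.6, 0], 0, 0], [[3.2, -7.3, 0], 0, 0], [[2, -7.8, 0], 0, 0], [[0.6, -8.1, 0], 0, 0]]'

```text
time_s: 7.38
eef_pos: [0.5706, -0.197, 0.0641]
eef_rot: [0.002, 1.0, -0.001, 0.004]
wrist_force: [14.3, -6.5, -8.6]
opening: 0.003
grasp_force: 8.3
```

```bash
python3 -c "
from h import *
line()"
```

```text
7.38 rel [ 58.6 -14. ] F [14.3 -6.5 -8.6]
top []
side [(2.55, 38)]
```

Emit:
servo_tool --commands '[[[0.7, -9, 0], 0, 0], [[0.5, -9, 0], 0, 0], [[0.3, -9, 0], 0, 0], [[-1.5, -8, 0], 0, 0], [[-2.7, -7.8, 0], 0, 0], [[-3.6, -7.2, 0], 0, 0], [[-4.7, -6.6, 0], 0, 0]]'

```text
time_s: 8.35
eef_pos: [0.556, -0.1392, 0.0632]
eef_rot: [-0.0, 1.0, -0.001, -0.0]
wrist_force: [1.0, -1.5, -0.4]
opening: -0.0
grasp_force: 0.8
```

```bash
python3 -c "
from h import *
line()"
```

```text
8.35 rel [44.  43.8] F [ 1.  -1.5 -0.4]
top []
side [(3.77, 37), (2.62, 16)]
```

Emit:
servo_tool --commands '[[[-6.3, -5, 0], 0, 0], [[-7, -4.3, 0], 0, 0], [[-7.4, -3.4, 0], 0, 0], [[-7.5, -2.3, 0], 0, 0], [[-7.6, -1.1, 0], 0, 0]]'

```text
time_s: 9.07
eef_pos: [0.5202, -0.1218, 0.0632]
eef_rot: [-0.001, 1.0, -0.001, -0.0]
wrist_force: [2.9, 7.2, 3.1]
opening: -0.001
grasp_force: 3.9
```

```bash
python3 -c "
from h import *
line()"
```

```text
9.07 rel [ 8.2 61.2] F [2.9 7.2 3.1]
top [(5.83, 18)]
side [(4.75, 35)]
```

Emit:
servo_tool --commands '[[[-9.5, 0, 0], 0, 0], [[-9.5, 0, 0], 0, 0], [[-8, 1.6, 0], 0, 0], [[-7.8, 2.8, 0], 0, 0], [[-7.2, 3.8, 0], 0, 0], [[-6.6, 4.7, 0], 0, 0], [[-5.3, 6, 0], 0, 0], [[-4.6, 6.7, 0], 0, 0], [[-3.7, 7.1, 0], 0, 0], [[-2.8, 7.4, 0], 0, 0], [[-1.5, 7.6, 0], 0, 0]]'

```text
time_s: 10.55
eef_pos: [0.4529, -0.1713, 0.063]
eef_rot: [-0.001, 1.0, -0.001, -0.001]
wrist_force: [-5.2, 3.1, 4.0]
opening: -0.003
grasp_force: 3.5
```

```bash
python3 -c "
from h import *
line(.9)"
```

```text
10.55 rel [-59.1  11.7] F [-5.2  3.1  4. ]
top []
side [(0.17, 49)]
```

Emit:
servo_tool --commands '[[[0.3, 8.4, 0], 0, 0], [[0, 8.4, 0], 0, 0], [[0, 8.4, 0], 0, 0], [[1.6, 8, 0], 0, 0], [[2.8, 7.8, 0], 0, 0], [[3.8, 7.2, 0], 0, 0], [[4.7, 6.6, 0], 0, 0], [[6, 5.3, 0], 0, 0], [[6.7, 4.6, 0], 0, 0], [[7.1, 3.7, 0], 0, 0], [[7.4, 2.8, 0], 0, 0], [[7.6, 1.5, 0], 0, 0]]'

```text
time_s: 12.15
eef_pos: [0.503, -0.2464, 0.0638]
eef_rot: [0.002, 1.0, -0.001, 0.001]
wrist_force: [-3.2, -6.2, -1.0]
opening: -0.003
grasp_force: 3.3
```

```bash
python3 -c "
from h import *
line(1.2)"
```

```text
12.15 rel [ -9.  -63.4] F [-3.2 -6.2 -1. ]
top []
side [(2.2, 51)]
```

Emit:
servo_tool --commands '[[[9, 0, 0], 0, 0], [[9, 0, 0], 0, 0], [[8, -1.6, 0], 0, 0], [[7.8, -2.8, 0], 0, 0], [[7.2, -3.8, 0], 0, 0], [[6.6, -4.7, 0], 0, 0], [[5.3, -6, 0], 0, 0], [[4.6, -6.7, 0], 0, 0], [[3.7, -7.1, 0], 0, 0], [[2.8, -7.4, 0], 0, 0], [[1.5, -7.6, 0], 0, 0]]'

```text
time_s: 13.62
eef_pos: [0.5709, -0.1968, 0.0644]
eef_rot: [0.001, 1.0, -0.001, 0.004]
wrist_force: [10.7, -4.9, -2.8]
opening: 0.001
grasp_force: 5.4
```

```bash
python3 -c "
from h import *
line(1.5)"
```

```text
13.62 rel [ 58.9 -13.8] F [10.7 -4.9 -2.8]
top []
side [(3.91, 70)]
```

Emit:
servo_tool --commands '[[[0, -8.4, 0], 0, 0], [[0, -8.4, 0], 0, 0], [[0, -8.4, 0], 0, 0], [[-1.6, -8, 0], 0, 0], [[-2.8, -7.8, 0], 0, 0], [[-3.8, -7.2, 0], 0, 0], [[-4.7, -6.6, 0], 0, 0], [[-6, -5.3, 0], 0, 0], [[-6.7, -4.6, 0], 0, 0], [[-7.1, -3.7, 0], 0, 0], [[-7.4, -2.8, 0], 0, 0], [[-7.6, -1.5, 0], 0, 0]]'

```text
time_s: 15.22
eef_pos: [0.5192, -0.1213, 0.0632]
eef_rot: [-0.002, 1.0, -0.001, -0.0]
wrist_force: [3.1, 6.5, 4.9]
opening: 0.001
grasp_force: 3.6
```

```bash
python3 -c "
from h import *
line(1.9)"
```

```text
15.22 rel [ 7.2 61.7] F [3.1 6.5 4.9]
top [(5.97, 96)]
side [(6.07, 109), (4.89, 32)]
```

Emit:
servo_tool --commands '[[[-6, 0, 0], 0, 0], [[-6, 0, 0], 0, 0], [[0, 0, 0], 0, 0]]'

```text
time_s: 15.7
eef_pos: [0.5056, -0.1213, 0.0625]
eef_rot: [-0.002, 1.0, -0.001, -0.002]
wrist_force: [-0.8, 6.9, 6.7]
opening: 0.002
grasp_force: 3.6
```

```bash
python3 -c "
from h import *
line(2)"
```

```text
15.7 rel [-6.4 61.7] F [-0.8  6.9  6.7]
top [(5.9, 23)]
side [(0.03, 87), (5.2, 28), (3.25, 17)]
```

Emit:
servo_tool --commands '[[[0, -6, 0], 0, 0], [[0, -12, 0], 0, 0], [[0, -10, -20], 0, 0], [[0, 0, -50], 0, 0], [[0, 0, -50], 0, 0], [[-30, -40, -20], 0, 0], [[-30, -40, 0], 0, 0], [[-30, -40, 0], 0, 0], [[0, -40, 0], 0, 0], [[0, 0, 0], 0, 0]]'

```text
time_s: 17.05
eef_pos: [0.4169, 0.0669, 0.203]
eef_rot: [-0.0, 1.0, 0.001, -0.0]
wrist_force: [0.3, -0.3, -0.1]
opening: -0.004
grasp_force: 0.0
```

```bash
python3 -c "
from h import *
line(2)
from bench import ctrl
c=ctrl.camera('top');cv2.imwrite('pics/end.png',cv2.resize(c['color'][170:325,255:390,::-1],None,fx=3.8,fy=3.8,interpolation=cv2.INTER_CUBIC))"
```

```text
17.05 rel [-95.1 249.9] F [ 0.3 -0.3 -0.1]
top [(0.03, 152)]
side [(0.03, 87), (2.69, 21), (5.1, 18)]
```

View pics/end.png

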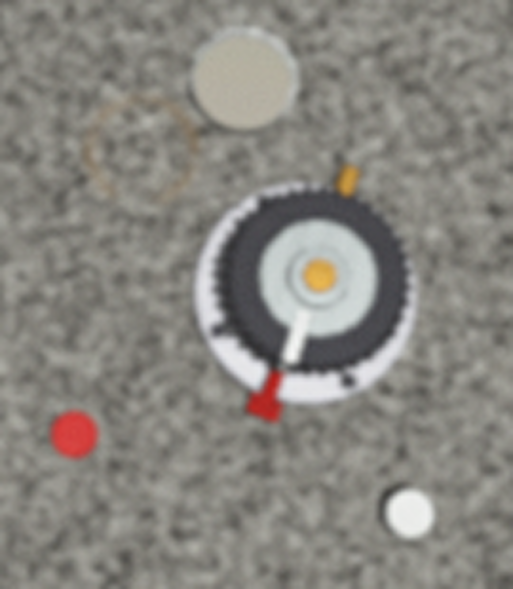

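The line, running (303,312) to (291,362), points at the red pointer at (266,405). The vials and dish are where they stood.

```bash
python3 -c "
from bench import ctrl
print(ctrl.hand_in())"
```

```text
the job is handed in; nothing more can be done
None
```

The job is handed in at about 17 s: by my camera tracking the ring stands about two turns from tight (12.6 rad), white line within 0.03 rad of the red pointer, vials and dish not visibly moved, arm clear of everything; the hand-in gave no verdict.

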